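Switch on the guarded heater for the loaded block

ROBOT

A 6-joint arm with a two-finger parallel gripper is mounted at the origin on a cart in front of the work surface, level with it; the furniture and walls round the work are solid. World frame = base frame: x ahead of the robot, y to its left, z up, the work surface at z = 0. Lengths are in m, angles in degrees, forces in N, time in s.
With the tool pointing down it reaches from about 0.3 to 0.75 m from the base axis. Payload 8.5 kg.
Tool frame: the origin (TCP) lies at the centre of the arm's flange, where the gripper is bolted on; the fingertips stand 173 mm ahead of it and the grasp point (between the pads) lies env.pinch_z ahead of it (env.pinch_z is the distance from the TCP to the grasp point, in m); z points along the fingers, y is the line along which they close (so a half turn about z gives the same grasp; the last joint's range is limited). The gripper opens to 85 mm and grips with 20 to 120 N. Pads are 22 mm wide; open, the fingers measure 114 mm over their backs; the gripper's body (76 mm by 85 mm) begins 54 mm behind the grasp point. The pads swing forward as they close: fully open they stand 13 mm farther back than shut.
Start: joints at [51.434, 21.807, 74.336, -0, 83.858, -12.336], TCP at [0.243, 0.493, 0.405] pointing down, gripper open.
Joint ranges: [-178.18, 178.18], [-50.72, 133.34], [12.68, 142.11], [-81.47, 261.47], [9.98, 163.14], [-165.26, 165.26]. Speed limits (degrees/s): [136.94, 136.94, 180, 180, 180, 180].

INTERFACE

Orientations are given as a 3x3 rotation matrix whose columns are the frame's x, y, z axes.
In Python, from rig import env, get_image, job, spotter gives the robot as it stands. The module is installed in compiled form; this text tells all that it offers.
- The arm moves only by the shell command python3 -m creep 'ROWS' [FORCE]. ROWS is text: rows parted by semicolons, each of 7 numbers parted by spaces: the turn, a rotation vector about the tool's x, y, z in units of 8 degrees (1.0 is 8 degrees), then the shift along the tool's x, y, z in units of 30 mm (1.0 is 30 mm), then the finger opening in mm, from 0 to 85.4. A call has 1 to 12 rows; each row is the pose to reach, as a shift and turn from the pose commanded when the call began, along the tool's axes at that moment; what a row does not reach only later rows make up. A row lasts 1/10 s, in which the tool goes at most 50 mm and 8.59 degrees, less where a joint would pass 70% of its speed; a pose out of reach is approached as far as the arm can. A call with a gripper value outside its range is refused whole. The fingers move at their own pace and stop on an object; FORCE is the grip in N (left out, the last holds). Time passes only in rows, so rows that repeat a pose let the fingers close. It gives the time, the measured TCP pose, the force, the opening and the grip force at its end, in the units of the state.
- env.observe(): the state, without advancing time (a new reading comes with each control period).
- get_image(name): name is "scene" or "top"; returns a dict with "image" (420x560x3 uint8, blue, green, red), "depth" (420x560 float32, m along the optical axis (not along the pixel's ray), 0 where there is no reading), "intrinsics" (3x3 intrinsics, pixels), "view" (4x4, takes a point from world to camera coordinates). Camera axes: x right, y up, looking along -z (the intrinsics and any distortion apply to the point x, -y, -z); pixel columns grow to the right and rows downward; lengths in m; the calibration is good to about 2 mm. A picture is of the moment at which its call begins.
- job.close_job(): hands the job in; it is judged then, once.
Trained networks look in a picture, given as the dict that the camera call returned (one of the last four; its "shot" number tells which), for a name from the list of things; names that differ only in an ending like _2 or _b are one class to them, and where a whole thing is asked for, a point or a joint stands for the part that bears it (a point fixed in the world has none). Each returns a list of dicts, best first, with "p" (0 to 1); they miss things now and then, are a little off and sometimes report something else, mostly with a low value. They report only what shows in the picture. A call takes as long as a camera call.
- spotter.boxes_of(label, picture): "xy" ([column, row] in pixels, amid what is visible of it).
The state is a dict: "time_s": time; "q": joint angles; "qvel": joint speeds; "joint_efforts": joint torques, N m; "position": TCP position; "tool_rot": TCP orientation; "ft_force": force on the tool from outside, world axes, zero at the start; "wrist_torque": the same for the moment, N m; "grip_width": finger opening in m; "gripper_force": force on a finger pad.
Only numpy, scipy, OpenCV 4.12 (cv2) and the standard library are available. Lean on these libraries where they do the work, as an engineer would, in place of code of your own. Each camera call takes 0.05 s, during which the arm holds its last target. There are 200 camera calls.

TASK

Start heating the vials: on the twin dry-block heater, switch on the block that holds the vials. With the fingertips under its front lip, gently lift the hinged guard over the toggle in front of that block, flip the toggle beneath it over to the back while the finger keeps the guard up, then let the guard drop shut again. Nothing is to be grasped: leave the empty block's switch, the vials and everything round the heater alone.

Things in the scene. Friction and masses are not known exactly. Their poses are not given: they have to be found in the camera images.
- heater: Grey twin block heater, 200 (x) x 290 (y) mm, fixed. Origin: centre of its underside, on the bench; x from its front (switch side, nearest the robot) to its back, y to the left, z up. Flat control deck 55 mm high, x -100 to -8 mm; behind it, in a 72 mm rim, two blocks at x 48, y +74 and -74 mm. On the deck in front of each block is its guarded toggle; between them a flat display. Over 40 N breaks it.
- vial_block_top (a point): Centre of the top face of the aluminium block that holds the four vials (block 80 x 106 mm, six round holes, top 80 mm above the bench; the vials stand 25 mm out of it). It is in the left or the right well of the heater.
- empty_block_top (a point): The same point of the other, empty block, in the other well.
- guard_left_lip (a point): Middle of the round bar (6 mm thick, 46 mm wide, along the heater's y) on the front lip of the left guard, where a finger lifts it. Shut, it lies at x -85, y +74 mm in the heater's frame, its centre 23 mm above the deck, with a free gap of 20 mm between bar and deck. Swings 61 mm round the hinge.
- guard_left (a joint): Angle of the left guard (rad): 0 shut, grows as its front swings up and back, stop at 1.4. Black hood with a clear pane, 62 mm long, 46 wide, top 37 mm above the deck; hinge at its rear, along y, at x -27 mm (heater frame), 5 mm above the deck. 30 g, light spring: under 1 N under its front bar lifts it; let go, it falls shut. Pushed straight back when shut, the bar jams on the finger.
- toggle_left_tip (a point): Upper end of the left toggle, a steel bat lever 31 mm long and up to 9 mm thick, under the guard. It pivots 2 mm above the deck at x = -52 mm, y = +74 mm in the heater's frame and stands 31 mm high; off, its tip leans 12 mm from the pivot to the front; on, 12 mm to the back.
- toggle_left (a joint): Angle of the left toggle (rad): 0 off (leaning to the front), 0.84 on (leaning to the back). It is over-centre: past the middle (0.42) it snaps on by itself, let go before that it falls back to off; under 1 N at the tip moves it.
- guard_right_lip (a point): Middle of the round bar (6 mm thick, 46 mm wide, along the heater's y) on the front lip of the right guard, where a finger lifts it. Shut, it lies at x -85, y -74 mm in the heater's frame, its centre 23 mm above the deck, with a free gap of 20 mm between bar and deck. Swings 61 mm round the hinge.
- guard_right (a joint): Angle of the right guard (rad): 0 shut, grows as its front swings up and back, stop at 1.4. Black hood with a clear pane, 62 mm long, 46 wide, top 37 mm above the deck; hinge at its rear, along y, at x -27 mm (heater frame), 5 mm above the deck. 30 g, light spring: under 1 N under its front bar lifts it; let go, it falls shut. Pushed straight back when shut, the bar jams on the finger.
- toggle_right_tip (a point): Upper end of the right toggle, a steel bat lever 31 mm long and up to 9 mm thick, under the guard. It pivots 2 mm above the deck at x = -52 mm, y = -74 mm in the heater's frame and stands 31 mm high; off, its tip leans 12 mm from the pivot to the front; on, 12 mm to the back.
- toggle_right (a joint): Angle of the right toggle (rad): 0 off (leaning to the front), 0.84 on (leaning to the back). It is over-centre: past the middle (0.42) it snaps on by itself, let go before that it falls back to off; under 1 N at the tip moves it.
- vial_0: One of the four capped glass vials (27 mm diameter, 60 mm tall) standing loose in the holes of the one block; origin at the centre of its underside, 45 mm above the bench.
- vial_1: One of the four capped glass vials (27 mm diameter, 60 mm tall) standing loose in the holes of the one block; origin at the centre of its underside, 45 mm above the bench.
- vial_2: One of the four capped glass vials (27 mm diameter, 60 mm tall) standing loose in the holes of the one block; origin at the centre of its underside, 45 mm above the bench.
- vial_3: One of the four capped glass vials (27 mm diameter, 60 mm tall) standing loose in the holes of the one block; origin at the centre of its underside, 45 mm above the bench.
- timer: White lab timer, 24 x 64 x 52 mm, standing loose on the bench left of the heater; origin at the centre of its underside. A bystander.
- beaker: Glass beaker, 68 mm wide, 78 mm tall, standing loose left of the heater; origin at the centre of its underside. A bystander.
- jar: White plastic jar, 69 mm wide, 134 mm tall, standing loose right of the heater; origin at the centre of its underside. A bystander.

How it is judged:
By the outcome, as a careful person would: the job done as asked, in the order asked, and still so for the second after the job is handed in, with the robot touching nothing.
It also fails if it takes over 32 s, if anything falls off the work surface, if the arm or the gripper's body presses on something with over 40 N, if the wrist force passes 120 N, or if a joint passes its speed limit or range.

## Working session

There is one attempt and no reset: what is moved stays moved. The work goes in short steps, Python scripts to look and compute and a shell command to move; the robot and the scene stay as the last step left them, time stands still between calls to the robot, and variables do not carry over. Pictures are saved under pics/ and viewed, at most 10 in all, crops included, and the job is handed in when it is done.

```bash
mkdir -p pics
cat > h.py <<'E'
import numpy as np, cv2
from rig import env, get_image, job, spotter
def world(p,uv,z=None,r=2):
    K=p["intrinsics"];V=np.array(p["view"]);u,v=uv
    ray=np.linalg.inv(K)@[u,v,1]; ray=np.array([ray[0],-ray[1],-1])
    R,t=V[:3,:3],V[:3,3]; c=-R.T@t; d=R.T@ray
    if z is not None: return c+d*(z-c[2])/d[2]
    D=p["depth"][int(v)-r:int(v)+r+1,int(u)-r:int(u)+r+1]; D=D[D>0]
    return c+d*np.median(D) if len(D) else None
def pix(p,w):
    V=np.array(p["view"]);q=V[:3,:3]@w+V[:3,3]; a=p["intrinsics"]@[q[0],-q[1],-q[2]]
    return a[:2]/a[2]
E
python3 - <<'E'
from h import *
np.set_printoptions(precision=4,suppress=True)
s=env.observe();print(s["time_s"],s["position"],s["tool_rot"],env.pinch_z,s["grip_width"])
for n in("scene","top"):
    p=get_image(n);cv2.imwrite(f"pics/{n}0.png",p["image"]);print(n,p["view"])
    for l in("heater","vial_block_top","empty_block_top","guard_left_lip","guard_right_lip","toggle_left_tip","toggle_right_tip","vial_0","timer","beaker","jar"):
        for b in spotter.boxes_of(l,p)[:4]:
            print(l,round(b["p"],2),np.round(b["xy"]),world(p,b["xy"]))
E
```

```text
0.0 [0.2431 0.4933 0.4041] [[-0.897   0.442  -0.0009]
 [ 0.442   0.897  -0.0012]
 [ 0.0003 -0.0015 -1.    ]] 0.1547 0.0849244527499164
scene [[ 0.8424 -0.5383  0.0228 -0.5342]
 [ 0.287   0.4842  0.8266 -0.2634]
 [-0.456  -0.6898  0.5624 -0.6647]
 [ 0.      0.      0.      1.    ]]
heater 0.81 [291. 295.] [ 0.5305 -0.1867  0.0887]
vial_block_top 0.64 [352. 289.] [ 0.6294 -0.2231  0.0828]
empty_block_top 0.78 [321. 231.] [ 0.6898 -0.0562  0.0759]
guard_left_lip 0.8 [272. 239.] [ 0.5813 -0.0462  0.0912]
guard_right_lip 0.79 [294. 286.] [ 0.5455 -0.1728  0.0911]
toggle_left_tip 0.64 [351. 293.] [ 0.62   -0.2309  0.0864]
vial_0 0.82 [344. 287.] [ 0.6032 -0.2294  0.1058]
vial_0 0.67 [364. 288.] [ 0.6376 -0.2407  0.096 ]
vial_0 0.53 [330. 275.] [ 0.6077 -0.1883  0.0984]
vial_0 0.51 [348. 259.] [ 0.6572 -0.1767  0.1025]
timer 0.81 [260. 210.] [0.6427 0.1025 0.0498]
timer 0.51 [290. 295.] [ 0.5296 -0.1861  0.0903]
beaker 0.64 [400. 350.] [ 0.5882 -0.3677  0.1086]
beaker 0.58 [299. 199.] [0.7475 0.1025 0.0472]
jar 0.8 [401. 346.] [ 0.5896 -0.3671  0.1148]
top [[-0.0126 -0.9999 -0.0108  0.0675]
 [ 0.9965 -0.0134  0.0826 -0.6813]
 [-0.0828 -0.0098  0.9965 -1.0648]
 [ 0.      0.      0.      1.    ]]
heater 0.86 [346. 243.] [ 0.5801 -0.1083  0.0563]
vial_block_top 0.55 [378. 220.] [ 0.6347 -0.1808  0.0813]
vial_block_top 0.45 [265. 184.] [0.736  0.0914 0.0057]
empty_block_top 0.9 [319. 204.] [ 0.6746 -0.0416  0.0807]
empty_block_top 0.61 [376. 222.] [ 0.6304 -0.1772  0.0821]
empty_block_top 0.23 [347. 245.] [ 0.5769 -0.1104  0.0566]
guard_left_lip 0.73 [312. 242.] [ 0.5841 -0.0217  0.0928]
guard_right_lip 0.87 [374. 262.] [ 0.5362 -0.1656  0.0917]
guard_right_lip 0.19 [399. 216.] [ 0.6438 -0.2251  0.106 ]
vial_0 0.68 [395. 228.] [ 0.6153 -0.2151  0.103 ]
timer 0.75 [255. 211.] [0.6616 0.1138 0.0518]
beaker 0.73 [267. 182.] [0.7411 0.0862 0.0062]
jar 0.8 [450. 227.] [ 0.6181 -0.3787  0.0123]
```

Run:
```python
import cv2
a=cv2.imread("pics/scene0.png")[150:400,200:480];b=cv2.imread("pics/top0.png")[130:330,220:480]
cv2.imwrite("pics/s0c.png",cv2.resize(a,None,fx=2.4,fy=2.4,interpolation=2)[:600])
cv2.imwrite("pics/t0c.png",cv2.resize(b,None,fx=3,fy=3,interpolation=2))
```

```text
(no output)
```

View pics/s0c.png

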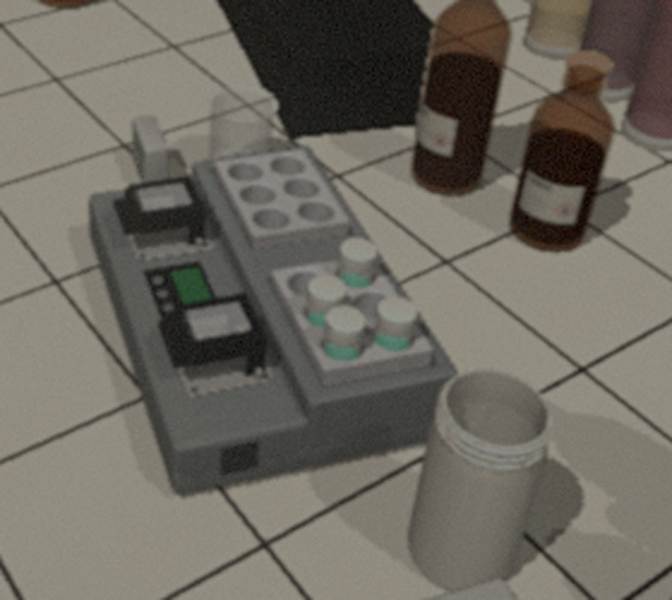

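View pics/t0c.png

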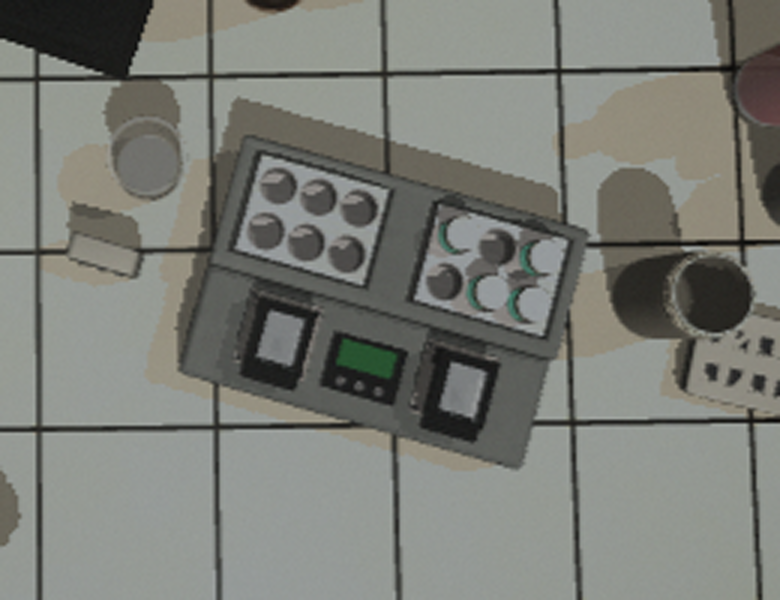

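The right block (top crop about 490,270) holds four vials and the left block (300,220) is empty. So the right guard, at crop (458,390), is the one to lift. The heater is yawed about -15°. Next I fit its pose.

```bash
cat > fit.py <<'E'
from h import *
from scipy.optimize import least_squares
np.set_printoptions(precision=4,suppress=True)
p=get_image("top")
C={(-100,-145,55):(520,468),(-100,145,55):(181,372),(100,145,72):(245,137),(100,-145,72):(588,232),(-8,145,72):(211,264),(-8,-145,72):(556,358)}
def toW(s,h):
    x,y,a=s;h=np.array(h)/1000;c,n=np.cos(a),np.sin(a)
    return np.array([x+c*h[0]-n*h[1],y+n*h[0]+c*h[1],h[2]])
def res(s): return np.concatenate([pix(p,toW(s,h))-[220+u/3-.33,130+v/3-.33] for h,(u,v) in C.items()])
r=least_squares(res,[.61,-.12,-.27]);s=r.x
print("corners",s[:2],np.degrees(s[2]),"res",r.fun)
# depth based
D=p["depth"];P=[]
for v in range(150,300):
    for u in range(270,425):
        if D[v,u]>0:
            w=world(p,(u,v),r=0)
            if .045<w[2]<.085 : P.append(w)
P=np.array(P);c,n=np.cos(s[2]),np.sin(s[2])
L=(P[:,:2]-s[:2])@np.array([[c,-n],[n,c]])
k=(abs(L[:,0])<.115)&(abs(L[:,1])<.16);print("depth extents",L[k].min(0),L[k].max(0),"deck z",np.median(P[k&(L[:,0]<-.03)&(abs(L[:,1])<.13)][:,2]))
rect=cv2.minAreaRect((L[k]*1000).astype(np.float32));print(rect)
for y in(-74,74): print("lip",y,toW(s,(-85,y,78)))
np.save("heater.npy",s)
img=cv2.resize(p["image"][130:330,220:480],None,fx=3,fy=3,interpolation=2)
q=lambda h:tuple(((pix(p,toW(s,h))-[220,130])*3+1).astype(int).tolist())
for y in(-74,74):
    cv2.line(img,q((-85,y-23,78)),q((-85,y+23,78)),(0,0,255),1);cv2.line(img,q((-27,y-23,60)),q((-27,y+23,60)),(0,255,255),1)
for h in C: cv2.circle(img,q(h),3,(255,0,0),1)
cv2.imwrite("pics/fit.png",img)
E
python3 fit.py
```

```text
corners [ 0.6117 -0.1101] -16.311446865259242 res [ 1.208   0.6369 -1.1434  0.2111 -0.5209 -0.6625  0.8723 -0.5701 -0.9949
 -0.3857  0.5482  0.6822]
depth extents [-0.1013 -0.1447] [0.102  0.1467] deck z 0.056861013096152435
((0.35123443603515625, 0.7299957275390625), (291.1502380371094, 202.0885009765625), 89.68387603759766)
lip -74 [ 0.5093 -0.1573  0.078 ]
lip 74 [ 0.5509 -0.0152  0.078 ]
```

View pics/fit.png

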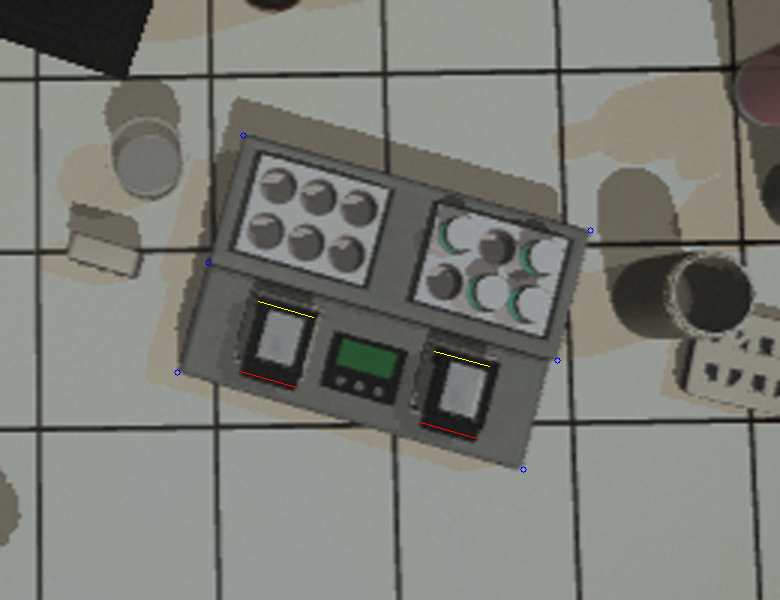

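```bash
cat > plan.py <<'E'
from h import *
from scipy.spatial.transform import Rotation as Ro
import sys
np.set_printoptions(precision=3,suppress=True)
# usage: plan.py "x y z a;..."  tip centre in heater frame mm (z above deck), a = dip below horizontal
s=np.load("heater.npy");yaw=np.radians(-16.4)
f=np.array([np.cos(yaw),np.sin(yaw),0]);l=np.array([-f[1],f[0],0]);u=np.array([0,0,1.])
o=env.observe();p0=np.array(o["position"]);R0=np.array(o["tool_rot"])
O=np.array([s[0],s[1],.055])
def tipnow():
    t=p0+R0[:,2]*.173-O;return np.array([t@f,t@l,t@u])*1000
print("t",o["time_s"],"tip",tipnow(),"z.f,l,u",R0[:,2]@f,R0[:,2]@l,R0[:,2]@u,"F h",np.array(o["ft_force"])@np.c_[f,l,u],"w",o["grip_width"])
if len(sys.argv)>1:
  for r in sys.argv[1].split(";"):
    x,y,z,a=map(float,r.split());a=np.radians(a)
    Z=np.cos(a)*f-np.sin(a)*u;X=-np.cos(a)*u-np.sin(a)*f;R=np.c_[X,l,Z]
    P=O+(x*f+y*l+z*u)/1000-.173*Z
    rv=Ro.from_matrix(R0.T@R).as_rotvec(degrees=True)/8;print(r,"->",rv,R0.T@(P-p0)/.03,"tcp",P)
E
python3 plan.py "-150 -74 70 45"
```

```text
t 1.25 tip [-523.985  474.828  176.715] z.f,l,u 9.160588958718657e-06 -5.1864392604859176e-05 -0.999999998613084 F h [-0.024 -0.029  0.629] w 0.08549055893896637
-150 -74 70 45 -> [-0.483 -5.611 -1.164] [-11.388 -16.594   5.247] tcp [ 0.33  -0.104  0.247]
```

```bash
python3 -m creep '-0.48 -5.6 -1.16 -11.4 -16.6 5.25 0;-0.48 -5.6 -1.16 -11.4 -16.6 5.25 0;-0.48 -5.6 -1.16 -11.4 -16.6 5.25 0;-0.48 -5.6 -1.16 -11.4 -16.6 5.25 0;-0.48 -5.6 -1.16 -11.4 -16.6 5.25 0;-0.48 -5.6 -1.16 -11.4 -16.6 5.25 0;-0.48 -5.6 -1.16 -11.4 -16.6 5.25 0;-0.48 -5.6 -1.16 -11.4 -16.6 5.25 0;-0.48 -5.6 -1.16 -11.4 -16.6 5.25 0;-0.48 -5.6 -1.16 -11.4 -16.6 5.25 0;-0.48 -5.6 -1.16 -11.4 -16.6 5.25 0;-0.48 -5.6 -1.16 -11.4 -16.6 5.25 0' 20; python3 plan.py "-150 -74 70 45"
```

```text
time_s: 2.45
position: [0.3109, 0.0479, 0.3027]
tool_rot: [[-0.714, 0.296, 0.635], [0.213, 0.955, -0.206], [-0.667, -0.012, -0.745]]
ft_force: [-0.2, 0.4, -0.9]
grip_width: -0.0004
gripper_force: 0.0
t 2.45 tip [-217.745   63.434  118.865] z.f,l,u 0.6671394786441527 -0.0185132162325773 -0.7447027439583757 F h [-0.317  0.287 -0.857] w -0.00036062144102094355
-150 -74 70 45 -> [-0.133 -0.393 -0.015] [-0.291 -4.636  2.814] tcp [ 0.33  -0.104  0.247]
```

```bash
python3 -m creep '-0.13 -0.4 0 -0.3 -4.64 2.8 0;-0.13 -0.4 0 -0.3 -4.64 2.8 0;-0.13 -0.4 0 -0.3 -4.64 2.8 0;-0.13 -0.4 0 -0.3 -4.64 2.8 0;-0.13 -0.4 0 -0.3 -4.64 2.8 0;-0.13 -0.4 0 -0.3 -4.64 2.8 0' >/dev/null; python3 plan.py "-150 -74 70 45;-112 -74 10 45;-98 -74 10 45"
python3 - <<'E'
from h import *
p=get_image("scene");i=p["image"][170:370,190:440]
cv2.imwrite("pics/pre.png",cv2.resize(i,None,fx=3,fy=3,interpolation=2))
E
```

```text
t 3.05 tip [-194.214   19.252  108.401] z.f,l,u 0.6634184739426355 0.02138481377949007 -0.7479429244074984 F h [-0.026  0.085 -0.064] w 0.00025903210879478283
-150 -74 70 45 -> [ 0.153 -0.429 -0.018] [ 0.086 -3.026  1.88 ] tcp [ 0.33  -0.104  0.247]
-112 -74 10 45 -> [ 0.153 -0.429 -0.018] [ 0.465 -3.077  4.217] tcp [ 0.366 -0.115  0.187]
-98 -74 10 45 -> [ 0.153 -0.429 -0.018] [ 0.116 -3.083  4.526] tcp [ 0.379 -0.119  0.187]
```

View pics/pre.png

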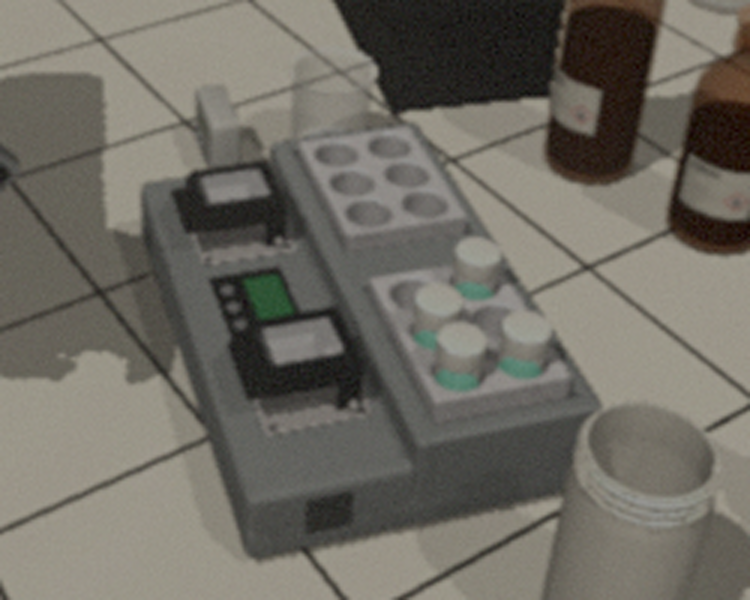

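The fingertip is only just showing at the left edge (5,170). The move ran slower than expected, so I check the joints.

```bash
python3 -c "
from h import *
o=env.observe();print(np.round(o['q'],1),np.round(o['qvel'],2))"
python3 -m creep '0.15 -0.43 0 0.09 -3.03 1.88 0;0.15 -0.43 0 0.09 -3.03 1.88 0;0.15 -0.43 0 0.09 -3.03 1.88 0;0.15 -0.43 0 0.09 -3.03 1.88 0' >/dev/null; python3 plan.py "-150 -74 70 45";python3 -c "
from h import *
o=env.observe();print(np.round(o['q'],1),np.round(o['qvel'],2))"
```

```text
[ -25.1    4.8  126.7   43.9   10.  -140.1] [  2.51  -0.8   -0.   -23.77   0.3   30.55]
t 3.5 tip [-138.728  -64.21   104.047] z.f,l,u 0.6732930591605059 -0.01638170713570291 -0.7391942208632366 F h [ 0.928  0.448 -0.072] w 0.00010610186888953529
-150 -74 70 45 -> [-0.119 -0.333 -0.084] [ 1.306 -0.427  0.598] tcp [ 0.33  -0.104  0.247]
[ -37.6    9.6  122.2   60.6   15.2 -165. ] [-5.85  5.28 -1.17 -5.92  3.44  0.79]
```

```bash
python3 plan.py "-150 -74 70 65"
```

```text
t 3.5 tip [-138.728  -64.21   104.047] z.f,l,u 0.6732930591605059 -0.01638170713570291 -0.7391942208632366 F h [ 0.928  0.448 -0.072] w 0.00010610186888953529
-150 -74 70 65 -> [-0.103  2.167 -0.104] [-0.68  -0.399  0.854] tcp [ 0.377 -0.118  0.282]
```

```bash
python3 -m creep '-0.1 2.17 -0.1 -0.7 -0.4 0.85 0;-0.1 2.17 -0.1 -0.7 -0.4 0.85 0;-0.1 2.17 -0.1 -0.7 -0.4 0.85 0;-0.1 2.17 -0.1 -0.7 -0.4 0.85 0;-0.1 2.17 -0.1 -0.7 -0.4 0.85 0;-0.1 2.17 -0.1 -0.7 -0.4 0.85 0' >/dev/null; python3 plan.py "-150 -74 70 65;-110 -74 9 60;-98 -74 9 60";python3 -c "
from h import *
o=env.observe();print(np.round(o['q'],1),np.round(o['qvel'],2))"
```

```text
t 4.1 tip [-151.419  -71.293   70.169] z.f,l,u 0.4226576239630631 0.0017545079854276245 -0.9062877327910971 F h [-0.519  0.803 -0.674] w -6.11868822268454e-05
-150 -74 70 65 -> [0.013 0.    0.019] [-0.041 -0.08   0.025] tcp [ 0.377 -0.118  0.282]
-110 -74 9 60 -> [ 0.013 -0.625  0.018] [ 0.113 -0.084  2.453] tcp [ 0.402 -0.126  0.214]
-98 -74 9 60 -> [ 0.013 -0.625  0.018] [-0.249 -0.085  2.622] tcp [ 0.414 -0.129  0.214]
[ -36.3   13.1  114.3   16.9   30.  -123.1] [-0.36 -0.26  0.23  0.57 -0.03 -0.58]
```

```bash
python3 -m creep '0 -0.6 0 0.1 -0.08 2.45 0;0 -0.6 0 0.1 -0.08 2.45 0;0 -0.6 0 0.1 -0.08 2.45 0;0 -0.6 0 0.1 -0.08 2.45 0;0 -0.6 0 0.1 -0.08 2.45 0' |grep ft; python3 plan.py "-110 -74 9 60;-98 -74 9 60";python3 -c "
from h import *
o=env.observe();print(np.round(o['q'],1))
exec(open('plan.py').read().split('def tipnow')[0])
p=get_image('scene');q=lambda c:pix(p,c)
tip=p0+R0@[0,0,.173];print(q(tip),[q(tip+R0@np.array([x,y,0])) for x in(-.011,.011) for y in (-.014,.014)])
c=(q(tip)-[70,55]).astype(int);c=np.maximum(c,0)
i=p['image'][c[1]:c[1]+120,c[0]:c[0]+160];i=cv2.resize(i,None,fx=5,fy=5,interpolation=2)
for y in(-.014,0,.014):
  for x in(-.011,.011):
    k=(q(tip+R0@np.array([x,y,0]))-c)*5+2;cv2.circle(i,(int(k[0]),int(k[1])),4,(0,0,255),1)
cv2.imwrite('pics/tip.png',i)"
```

```text
ft_force: [0.9, 0.3, 0.4]
t 4.6 tip [-110.11   -74.108   10.445] z.f,l,u 0.4977467136432706 0.0012851470275266014 -0.8673214844879847 F h [0.78  0.545 0.415] w -4.883000326472202e-05
-110 -74 9 60 -> [ 0.009 -0.019  0.018] [0.036 0.011 0.044] tcp [ 0.402 -0.126  0.214]
-98 -74 9 60 -> [ 0.009 -0.019  0.018] [-0.311  0.01   0.243] tcp [ 0.414 -0.129  0.214]
[ -35.5   23.4  116.4   39.3   15.  -145.2]
[254.927 302.353] [array([262.653, 304.835]), array([258.481, 293.095]), array([251.274, 311.87 ]), array([247.442, 299.948])]
```

View pics/tip.png

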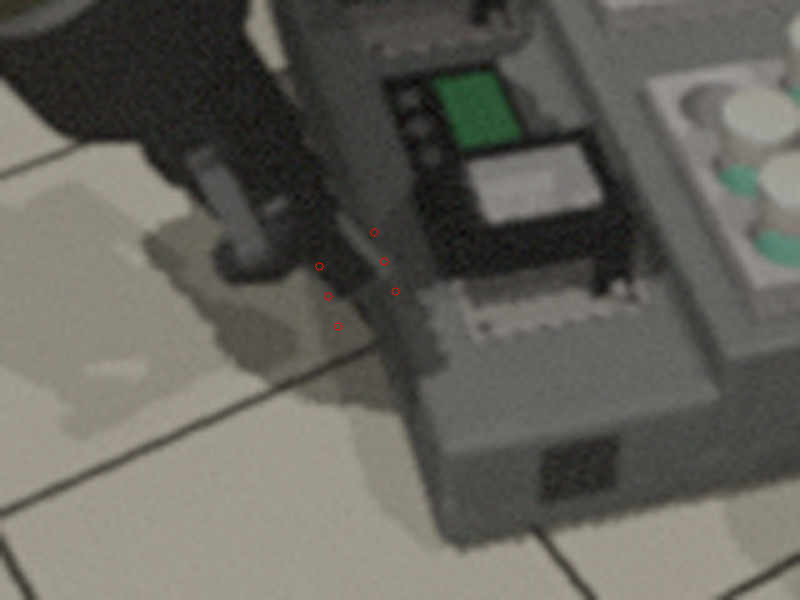

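The red corners I predicted sit on the dark finger end at about (355,275). So the 173 mm tip length holds, and the finger stands centred in front of the right guard. Next I go in under the bar.

```bash
python3 -m creep '0 0 0 -0.2 0 0.2 0;0 0 0 -0.3 0 0.28 0;0 0 0 -0.35 0 0.31 0;0 0 0 -0.35 0 0.31 0' |grep ft; python3 plan.py "-94 -74 9 60;-91 -74 16 60;-88 -74 24 60;-82 -74 25 60;-75 -74 23 60;-68 -74 21 60;-62 -74 20 60;-56 -74 20 60";python3 -c "
from h import *
print(np.round(env.observe()['q'],1))"
```

```text
ft_force: [-0.1, 0.2, -0.3]
t 5.05 tip [-95.965 -74.264   6.178] z.f,l,u 0.4964667209754338 0.0014465406586725226 -0.8680545504079934 F h [-0.18   0.13  -0.294] w 0.00016813697872193018
-94 -74 9 60 -> [ 0.01  -0.029  0.015] [-0.08   0.017 -0.049] tcp [ 0.418 -0.13   0.214]
-91 -74 16 60 -> [ 0.01  -0.029  0.015] [-0.283  0.017 -0.202] tcp [ 0.42  -0.131  0.221]
-88 -74 24 60 -> [ 0.01  -0.029  0.015] [-0.502  0.017 -0.384] tcp [ 0.423 -0.132  0.229]
-82 -74 25 60 -> [ 0.01  -0.029  0.015] [-0.692  0.016 -0.313] tcp [ 0.429 -0.134  0.23 ]
-75 -74 23 60 -> [ 0.01  -0.029  0.015] [-0.862  0.016 -0.14 ] tcp [ 0.436 -0.136  0.228]
-68 -74 21 60 -> [ 0.01  -0.029  0.015] [-1.031  0.015  0.034] tcp [ 0.443 -0.137  0.226]
-62 -74 20 60 -> [ 0.01  -0.029  0.015] [-1.188  0.014  0.162] tcp [ 0.448 -0.139  0.225]
-56 -74 20 60 -> [ 0.01  -0.029  0.015] [-1.362  0.014  0.261] tcp [ 0.454 -0.141  0.225]
[ -34.8   24.9  114.4   37.1   15.2 -142.4]
```

Nothing touched so far. I lift in small steps to about 14°, then check the guard.

```bash
python3 -m creep '0 0 0 -0.08 0 -0.05 0;0 0 0 -0.15 0 -0.1 0;0 0 0 -0.22 0 -0.15 0;0 0 0 -0.28 0 -0.2 0;0 0 0 -0.36 0 -0.26 0;0 0 0 -0.43 0 -0.32 0;0 0 0 -0.5 0 -0.38 0;0 0 0 -0.5 0 -0.38 0' |grep ft; python3 plan.py "-82 -74 25 60;-75 -74 23 60;-68 -74 21 60;-62 -74 20 60;-56 -74 20 60"; python3 -c "
from h import *
p=get_image('scene');i=p['image'][200:350,230:430]
cv2.imwrite('pics/lift.png',cv2.resize(i,None,fx=4,fy=4,interpolation=2))"
```

```text
ft_force: [-0.8, -0.4, -0.3]
t 5.85 tip [-88.562 -74.337  23.825] z.f,l,u 0.4969283121463877 0.0011733341620128093 -0.8677908019069379 F h [-0.653 -0.638 -0.265] w 0.00018743659854461342
-82 -74 25 60 -> [ 0.008 -0.025  0.015] [-0.189  0.018  0.075] tcp [ 0.429 -0.134  0.23 ]
-75 -74 23 60 -> [ 0.008 -0.025  0.015] [-0.358  0.017  0.249] tcp [ 0.436 -0.136  0.228]
-68 -74 21 60 -> [ 0.008 -0.025  0.015] [-0.528  0.016  0.422] tcp [ 0.443 -0.137  0.226]
-62 -74 20 60 -> [ 0.008 -0.025  0.015] [-0.685  0.016  0.551] tcp [ 0.448 -0.139  0.225]
-56 -74 20 60 -> [ 0.008 -0.025  0.015] [-0.858  0.015  0.65 ] tcp [ 0.454 -0.141  0.225]
```

View pics/lift.png

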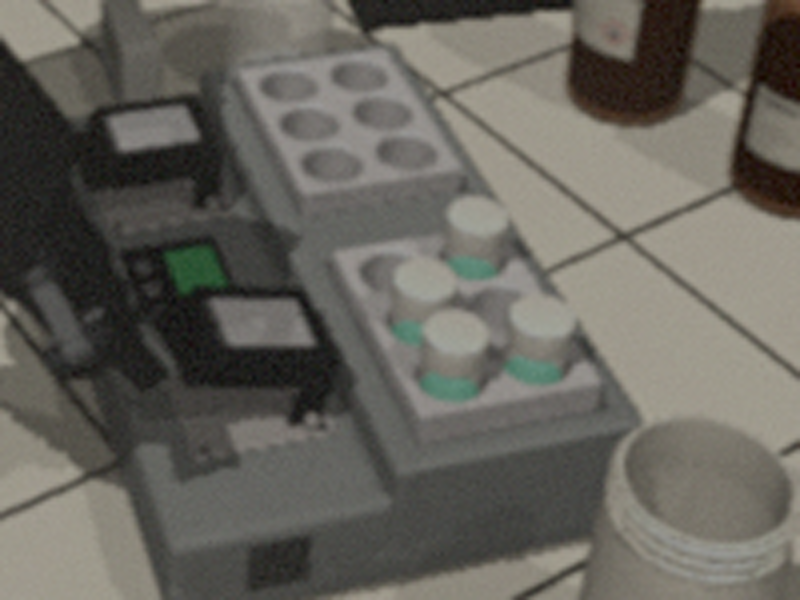

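The finger is at the front of the guard at about (150,370). I can't judge the lift by eye, so I measure the hood's slope from depth.

```bash
cat > slope.py <<'E'
from h import *
from plan import f,l,u,O
for n in("top","scene"):
    p=get_image(n);D=p["depth"]
    for y0 in(-74,74):
        print(n,y0,end=": ")
        B={}
        for v in range(200,340):
            for uu in range(240,410):
                if D[v,uu]>0:
                    w=world(p,(uu,v),r=0)-O;h=np.array([w@f,w@l,w@u])*1000
                    if abs(h[1]-y0)<21 and -100<h[0]<-20 and 25<h[2]<75: B.setdefault(int(h[0]//8)*8,[]).append(h[2])
        print({k:(int(np.median(B[k])),len(B[k])) for k in sorted(B)})
E
python3 slope.py
```

```text
t 5.9 tip [-88.739 -74.309  23.601] z.f,l,u 0.4966230160740264 0.0012537801429154346 -0.867965441674316 F h [-0.32   0.641  0.186] w 5.611101878946811e-05
top -74: {-104: (62, 28), -96: (48, 45), -88: (39, 41), -80: (37, 62), -72: (45, 62), -64: (46, 61), -56: (44, 60), -48: (42, 61), -40: (40, 61), -32: (38, 60), -24: (37, 31)}
top 74: {-96: (25, 1), -88: (27, 40), -80: (34, 53), -72: (37, 59), -64: (37, 61), -56: (38, 60), -48: (38, 60), -40: (38, 60), -32: (38, 60), -24: (36, 3)}
scene -74: {-104: (49, 51), -96: (46, 69), -88: (39, 60), -80: (38, 85), -72: (43, 117), -64: (47, 93), -56: (45, 84), -48: (43, 82), -40: (41, 78), -32: (39, 74), -24: (38, 41)}
scene 74: {-88: (26, 35), -80: (32, 70), -72: (37, 69), -64: (38, 64), -56: (38, 61), -48: (38, 62), -40: (38, 57), -32: (38, 60), -24: (38, 23)}
```

The guard stands at about 14°, as planned. Now I push on so the finger flips the toggle with the guard resting on it.

```bash
python3 -m creep '0 0 0 -0.1 0 0.04 0;0 0 0 -0.19 0 0.08 0;0 0 0 -0.28 0 0.17 0;0 0 0 -0.36 0 0.25 0;0 0 0 -0.45 0 0.34 0;0 0 0 -0.53 0 0.42 0;0 0 0 -0.6 0 0.48 0;0 0 0 -0.68 0 0.55 0;0 0 0 -0.77 0 0.6 0;0 0 0 -0.86 0 0.65 0;0 0 0 -0.86 0 0.65 0' |grep ft; python3 slope.py; python3 -c "
from h import *
p=get_image('scene');i=p['image'][210:340,240:400]
cv2.imwrite('pics/flip.png',cv2.resize(i,None,fx=4.5,fy=4.5,interpolation=2))"
```

```text
ft_force: [-0.1, 0.4, -0.2]
t 7.1 tip [-56.372 -74.265  19.337] z.f,l,u 0.49657693451716645 0.0012786452653983503 -0.8679917702212498 F h [-0.252  0.37  -0.154] w 9.919238906075784e-05
top -74: {-96: (63, 3), -88: (65, 13), -80: (68, 27), -72: (63, 57), -64: (57, 62), -56: (55, 65), -48: (58, 63), -40: (52, 60), -32: (47, 63), -24: (41, 29)}
top 74: {-88: (27, 42), -80: (35, 51), -72: (37, 60), -64: (37, 62), -56: (37, 62), -48: (38, 58), -40: (37, 61), -32: (38, 62), -24: (38, 2)}
scene -74: {-104: (71, 4), -80: (68, 13), -72: (42, 62), -64: (58, 108), -56: (54, 127), -48: (59, 94), -40: (55, 68), -32: (48, 59), -24: (44, 28)}
scene 74: {-56: (33, 4), -48: (38, 52), -40: (38, 59), -32: (38, 58), -24: (38, 22)}
```

View pics/flip.png

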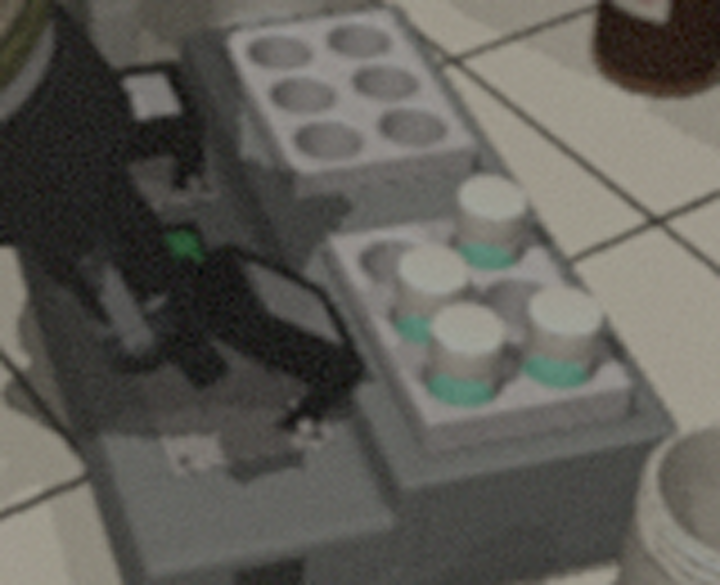

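The guard is up at about 36° on the finger, and the tip has gone past the toggle's middle. I push 2 mm more for margin while watching the force.

```bash
python3 -m creep '0 0 0 -0.03 0 0.017 0;0 0 0 -0.06 0 0.033 0;0 0 0 -0.06 0 0.033 0' |grep ft; python3 plan.py "-56 -74 20 60;-75 -74 22 60;-88 -74 23 60;-93 -74 14 60;-97 -74 8 60;-115 -74 8 60"; python3 -c "
from h import *
p=get_image('top')
for l in('toggle_right_tip','toggle_left_tip'):
  for b in spotter.boxes_of(l,p)[:3]: print(l,b['p'],b['xy'],world(p,b['xy']))
"
```

```text
ft_force: [-2.2, 1.4, 1.4]
t 7.55 tip [-55.03  -74.137  19.148] z.f,l,u 0.4956238957888576 0.001590533149671528 -0.8685357932332871 F h [-2.539  0.738  1.38 ] w -4.311289741949328e-05
-56 -74 20 60 -> [ 0.011 -0.036  0.013] [ 0.043  0.014 -0.041] tcp [ 0.454 -0.141  0.225]
-75 -74 22 60 -> [ 0.011 -0.036  0.013] [ 0.56   0.015 -0.412] tcp [ 0.436 -0.136  0.227]
-88 -74 23 60 -> [ 0.011 -0.036  0.013] [ 0.92   0.017 -0.656] tcp [ 0.423 -0.132  0.228]
-93 -74 14 60 -> [ 0.011 -0.036  0.013] [ 1.213  0.017 -0.478] tcp [ 0.419 -0.13   0.219]
-97 -74 8 60 -> [ 0.011 -0.036  0.013] [ 1.428  0.017 -0.371] tcp [ 0.415 -0.129  0.213]
-115 -74 8 60 -> [ 0.011 -0.036  0.013] [ 1.949  0.018 -0.668] tcp [ 0.397 -0.124  0.213]
toggle_right_tip 0.72 [312.2, 245.9] [ 0.57541925 -0.0220284   0.09310546]
```

The force is now 2.5 N backward, so the lever is against its "on" stop. I retract along the same path and lower the guard.

```bash
python3 -m creep '0 0 0 0.14 0 -0.1 0;0 0 0 0.32 0 -0.25 0;0 0 0 0.56 0 -0.41 0;0 0 0 0.74 0 -0.53 0;0 0 0 0.92 0 -0.65 0;0 0 0 1.02 0 -0.6 0;0 0 0 1.12 0 -0.54 0;0 0 0 1.21 0 -0.48 0;0 0 0 1.32 0 -0.42 0;0 0 0 1.43 0 -0.37 0;0 0 0 1.7 0 -0.53 0;0 0 0 1.95 0 -0.67 0' |grep ft; python3 plan.py "-170 -74 90 65"
```

```text
ft_force: [0.3, 0.1, -0.3]
t 8.9 tip [-115.671  -74.383    7.344] z.f,l,u 0.4960064204036427 0.0013105682780170367 -0.868317864223208 F h [ 0.283  0.227 -0.334] w 2.714798253012826e-06
-170 -74 90 65 -> [0.009 0.592 0.015] [-0.27   0.024 -3.271] tcp [ 0.358 -0.112  0.302]
```

```bash
python3 -m creep '0 0 0 0 0 -1 0;0 0.3 0 0 0 -2 0;0 0.6 0 0 0 -3 0;0 0.6 0 0 0 -3.6 0;0 0.6 0 0 0 -3.6 0;0 0.6 0 0 0 -3.6 0;0 0.6 0 0 0 -3.6 0' |grep ft; python3 slope.py; python3 -c "
from h import *
p=get_image('top');t=get_image('scene')
for q in(p,t):
 for l in('toggle_right_tip','toggle_left_tip','vial_0','timer','jar'):
  for b in spotter.boxes_of(l,q)[:4]: print(l,round(b['p'],2),b['xy'],world(q,b['xy']))
a=cv2.resize(t['image'][195:315,240:340],None,fx=4,fy=4,interpolation=2);b=cv2.resize(p['image'][215:295,290:400],None,fx=3.5,fy=3.5,interpolation=2)
o=np.zeros((480,400+385,3),np.uint8);o[:,:400]=a;o[:280,400:]=b
cv2.imwrite('pics/end.png',np.clip(o.astype(float)*1.6,0,255).astype(np.uint8))"
```

```text
ft_force: [-0.0, -0.0, 0.9]
t 9.6 tip [-181.846  -74.441   93.871] z.f,l,u 0.420634389931827 0.0019620658156312212 -0.907228119220527 F h [-0.015 -0.055  0.948] w -0.0005309134258502053
top -74: {-96: (26, 2), -88: (26, 43), -80: (35, 56), -72: (38, 61), -64: (37, 62), -56: (37, 60), -48: (37, 62), -40: (38, 62), -32: (37, 58), -24: (34, 1)}
top 74: {-88: (26, 39), -80: (35, 52), -72: (38, 61), -64: (38, 62), -56: (38, 61), -48: (37, 58), -40: (38, 60), -32: (38, 60), -24: (37, 3)}
scene -74: {-88: (26, 66), -80: (32, 106), -72: (38, 97), -64: (38, 90), -56: (38, 92), -48: (38, 85), -40: (38, 92), -32: (38, 88), -24: (38, 18)}
scene 74: {-88: (26, 39), -80: (30, 72), -72: (38, 63), -64: (38, 59), -56: (38, 60), -48: (38, 61), -40: (38, 58), -32: (38, 59), -24: (38, 21)}
timer 0.57 [250.7, 213.5] [0.65624078 0.12536468 0.05352676]
jar 0.67 [447.4, 225.7] [ 0.62114245 -0.37396807  0.00778743]
vial_0 0.84 [362.0, 286.6] [ 0.63512894 -0.23817369  0.09841647]
vial_0 0.82 [330.4, 271.6] [ 0.60909594 -0.18736198  0.104185  ]
vial_0 0.8 [340.7, 289.1] [ 0.59944848 -0.2270955   0.10142925]
vial_0 0.64 [349.8, 259.2] [ 0.65842624 -0.17848585  0.10351178]
timer 0.54 [331.6, 271.1] [ 0.6104623  -0.18865558  0.10563846]
timer 0.53 [259.3, 213.4] [0.6424769  0.10519269 0.04024953]
jar 0.97 [400.5, 346.3] [ 0.58967907 -0.36694464  0.11355758]
```

View pics/end.png

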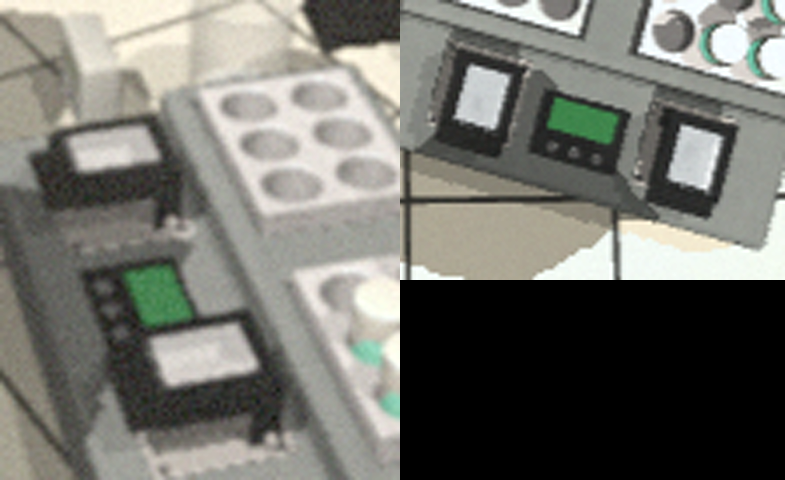

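Both guards lie flat and nothing has moved. To confirm the toggle, I rectify both panes before and after and compare them.

Run:
```python
from h import *
from plan import f,l,u,O
for n in("scene","top"):
    P=[get_image(n) for _ in range(6)];p=P[0]
    now=np.mean([q["image"].astype(np.float32) for q in P],0).mean(2);bef=cv2.imread(f"pics/{n}0.png").astype(np.float32).mean(2)
    xs=np.arange(-74,-28,4);ys=np.arange(-12,13,2)
    for y0 in(-74,74):
        m=np.array([[pix(p,O+(x*f+(y0+y)*l+37*u)/1000) for y in ys] for x in xs]).astype(np.float32)
        for k,i in(("bef",bef),("now",now)):
            g=cv2.remap(i,m[...,0],m[...,1],1)
            print(n,y0,k,"mid",g[:,4:9].mean(1).round().astype(int),"diff",(g[:,4:9].mean(1)-g[:,[1,2,-3,-2]].mean(1)).round(0).astype(int))
```

```text
t 10.3 tip [-181.979  -74.505   94.86 ] z.f,l,u 0.4218795404159819 0.0012343585891260941 -0.9066510518039855 F h [0.048 0.025 0.407] w 0.0002451645879888182
scene -74 bef mid [ 34  64 122 122 121 122 123 122 111 107 108  86] diff [ 2 -2  6  9  6  8  9 12  4 -5 -4  4]
scene -74 now mid [ 32  71 133 133 132 133 133 133 125 118 119  94] diff [-1  2  9 10  7  9  9  8  1 -6 -3  4]
scene 74 bef mid [ 37  61 117 121 123 123 123 122 117 109 110  92] diff [-4  0  9 10  9 12  9  8  9  4  2  3]
scene 74 now mid [ 35  65 125 132 133 133 133 133 128 119 120 102] diff [ 0  1  9 11  9 12 11  8 12  4  3  4]
top -74 bef mid [ 34  88 124 124 123 126 126 127 126 126 120  33] diff [  7 -13  -6  -6  -6  -2  -2  -2  -5  -2  -3   4]
top -74 now mid [ 34  90 129 129 129 129 128 127 128 128 124  34] diff [  7 -13  -4  -4  -4  -3  -3  -5  -6  -3  -2   5]
top 74 bef mid [ 31  75 126 123 122 122 125 126 127 126 126  41] diff [ 0 -8 -2 -5 -5 -6 -1 -3  0  0  0  3]
top 74 now mid [ 27  74 128 126 124 125 128 129 130 130 129  41] diff [-1 -9 -2 -5 -5 -5 -1 -2 -1  0  0  4]
```

In the top view, the dark toggle patch under the right pane has moved from x≈-60 to x≈-46 (on). The left one hasn't changed.

```bash
python3 -c "
from rig import job
print(job.close_job())"
```

```text
the job is handed in; nothing more can be done
None
```

The right toggle, for the block holding the vials, is switched on and its guard is shut again; the toggle was hidden from direct view, but the force at its stop and the before/after images both show it on, and the job was handed in at about 10 s.

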